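# Feel for the release notch of a solvent-waste funnel and spring its lid open

## Task

Open the yellow spring lid of the black funnel on the solvent-waste can, ready for the next rotavap distillate. The release notch can be anywhere round the funnel's black rim, so set a fingertip on top of the rim, run it along the rim until it finds the notch, then press down inside the notch until the lid springs fully open, and let go so that the latch comes back up. Only touch and press: nothing is to be gripped or lifted, and the flask, vial, clip and stopper standing round the can stay where they are.

Things in the scene. Friction and masses are not known exactly. Their poses are not given: they have to be found in the camera images.
- can: Squat white solvent-waste can with an orange-striped blank label on its front (-x) face, 150 (x) x 190 (y) x 72 mm high, heavy and immovable, with a D-handle on its +y end (out to y = +118 mm). Origin: centre of its underside; z up. The funnel is screwed on to its middle, over the origin.
- rim_center (a point): Centre of the funnel's mouth, level with the top of its black rim, 138 mm above the worktop; z up, x and y as the can's. They do NOT tell where the notch is: the funnel is screwed on separately, its turning is not given. The rim is a fixed, flat, level ring about this point: inner radius 56, outer 78 mm, edges bevelled 2 mm, 22 mm deep. Feel and press at radius 70 to 74 mm.
- pad_level (a point): Point on the funnel's axis, 6 mm under rim_center, level with the top of the press pad. The one notch breaks the rim over 46 degrees (55 mm long at radius 70 mm, 44 mm at radius 56 mm), open inward and outward. It is filled by the level black press pad, 6 mm lower than the rim: radius 58 to 77 mm, 1 mm clear of the rim ends. The funnel does not turn or give under a push.
- latch (a joint): Travel of the press pad straight down in m: 0 at rest (held up by a spring), 0.0055 fully pressed, its top then 11.5 mm below the rim. Its wedge draws a bolt off the lid's edge and lets the lid go at about 0.0035. About 2 N starts it moving, about 5 N presses it fully.
- lid (a joint): Angle of the yellow lid in rad: 0 shut, 1.4 fully open, nearly upright, 220 mm above the worktop. A disc of radius 52 mm with a black edge inside the rim, its top 16 mm below the rim when shut, hinged opposite the notch: the edge at the notch rises. Once free, a light spring (1 N at its edge) opens it in about 1 s and holds it; if the gripper is in its way it waits until the way is clear.
- flask: Conical flask, 64 mm across its foot, 99 mm high, standing on the worktop beside the can; origin: centre of its underside. Bystander, loose.
- vial_green: Screw-cap vial with green cap, 22 mm diameter, 46 mm high; origin: centre of its underside. Bystander, loose.
- clip_green: Green plastic joint clip lying on the worktop, 27 x 28 x 12 mm; origin: centre of its underside. Bystander, loose.
- stopper_black: Black rubber stopper standing on its head, 28 mm diameter, 42 mm high; origin: centre of its underside. Bystander, loose.

How it is judged:
On the way, in this order (a step that is already met when the one before it is completed fails the run):
1. a finger is on the rim of the funnel, feeling for the notch, while the latch and lid are still at rest ((contact force between the fingers and rim0 above 0.3 N or contact force between the fingers and rim1 above 0.3 N or contact force between the fingers and rim2 above 0.3 N or contact force between the fingers and rim3 above 0.3 N or contact force between the fingers and rim4 above 0.3 N or contact force between the fingers and rim5 above 0.3 N or contact force between the fingers and rim6 above 0.3 N or contact force between the fingers and rim7 above 0.3 N or contact force between the fingers and rim8 above 0.3 N or contact force between the fingers and rim9 above 0.3 N or contact force between the fingers and rim10 above 0.3 N or contact force between the fingers and rim11 above 0.3 N or contact force between the fingers and rim12 above 0.3 N or contact force between the fingers and rim13 above 0.3 N or contact force between the fingers and rim14 above 0.3 N or contact force between the fingers and rim15 above 0.3 N) and value of joint latch below 0.001 m and value of joint lid below 0.05 rad), for 0.3 s.
2. the fingers press the pad inside the notch far enough to free the lid (value of joint latch above 0.003 m and (contact force between the fingers and pad0 above 0.5 N or contact force between the fingers and pad1 above 0.5 N)), for 0.05 s.
At the end, for the whole second after the job is handed in: The yellow lid is open by more than 1.25 of 1.4 rad and at rest, the press pad is back up (latch under 1 mm), and the flask, vial, clip and stopper are within 20 mm of where they stood (value of joint lid above 1.25 rad and velocity of joint lid below 0.1 rad/s and value of joint latch below 0.001 m and distance of each of flask, vial_green, clip_green, stopper_black from where it was at the start of the episode below 0.02 m); the robot touches nothing.
It fails at once if the conical flask is displaced by more than 20 mm or lifted (distance of flask from where it was at the start of the episode above 0.02 m or height (world z) of flask above 0.01 m).
It fails at once if the green-capped vial is displaced by more than 20 mm or lifted (distance of vial_green from where it was at the start of the episode above 0.02 m or height (world z) of vial_green above 0.01 m).
It fails at once if the green clip is displaced by more than 20 mm or lifted (distance of clip_green from where it was at the start of the episode above 0.02 m or height (world z) of clip_green above 0.01 m).
It fails at once if the black stopper is displaced by more than 20 mm or lifted (distance of stopper_black from where it was at the start of the episode above 0.02 m or height (world z) of stopper_black above 0.01 m).
It also fails if it takes over 72 s, if anything falls off the work surface, if the arm or the gripper's body presses on something with over 40 N, if the wrist force passes 120 N, or if a joint passes its speed limit or range.

## Robot

A 6-joint arm with a two-finger parallel gripper is mounted at the origin on a cart in front of the work surface, level with it; the furniture and walls round the work are solid. World frame = base frame: x ahead of the robot, y to its left, z up, the work surface at z = 0. Lengths are in m, angles in rad, forces in N, time in s.
With the tool pointing down it reaches from about 0.35 to 0.775 m from the base axis. Payload 5.5 kg.
Tool frame: the origin (TCP) lies at the very end of the fingers, on their centre line; the grasp point (between the pads) lies 19 mm behind it; z points along the fingers, y is the line along which they close (so a half turn about z gives the same grasp; the last joint's range is limited). The gripper opens to 85 mm and grips with 20 to 120 N. Pads are 22 mm wide; open, the fingers measure 114 mm over their backs; the gripper's body (76 mm by 85 mm) begins 54 mm behind the grasp point. The pads swing forward as they close: fully open they stand 13 mm farther back than shut.
Start: joints at [1.123, 0.313, 0.046, 1.304, 0, 1.431], TCP at [0.174, 0.548, 0.231] pointing down, gripper open.
Joint ranges: [-2.76, 2.76], [-0.86, 1.69], [-1.03, 1.26], [-2.2, 2.34], [-1.47, 1.5], [-3.14, 3.14]. Speed limits (rad/s): [2.57, 2.57, 3.14, 3.14, 3.14, 3.14].

## Interface

Orientations are given as a unit quaternion [w, x, y, z].
In Python, from workcell import env, imaging, ticket gives the robot as it stands. The module is installed in compiled form; this text tells all that it offers.
- The arm moves only by the tool apply_moves, never from a script. Its argument "rows" is a list of rows, each an object with "xyz": the shift along the tool's x, y, z in mm, a list of three; "turn": the turn, a rotation vector about the tool's x, y, z in rad, a list of three; "grip": the opening, from 0 (shut) to 1 (fully open). A call has 1 to 12 rows; each row is the pose to reach, as a shift and turn from the pose commanded when the call began, along the tool's axes at that moment; what a row does not reach only later rows make up. A row lasts 1/12 s, in which the tool goes at most 41.7 mm and 7.16 degrees, less where a joint would pass 70% of its speed; a pose out of reach is approached as far as the arm can. A call with a gripper value outside its range is refused whole. The fingers move at their own pace and stop on an object; "force" is the grip in N (left out, the last holds). Time passes only in rows, so rows that repeat a pose let the fingers close. It gives the time, the measured TCP pose, the force, the opening and the grip force at its end, in the units of the state.
- env.get_state(): the state, without advancing time (a new reading comes with each control period).
- imaging.read_camera(name): name is "scene" or "top" or "wrist"; returns a dict with "color" (384x512x3 uint8, blue, green, red), "z_map" (384x512 float32, m along the optical axis (not along the pixel's ray), 0 where there is no reading), "camera_matrix" (3x3 intrinsics, pixels), "view" (4x4, takes a point from world to camera coordinates). Camera axes: x right, y down, z forward; pixel columns grow to the right and rows downward; lengths in m; the calibration is good to about 2 mm. A picture is of the moment at which its call begins.
- ticket.hand_in(): hands the job in; it is judged then, once.
The state is a dict: "clock": time; "joint_pos": joint angles; "qvel": joint speeds; "tau": joint torques, N m; "tcp_pos": TCP position; "orientation": TCP orientation; "wrist_force": force on the tool from outside, world axes, zero at the start; "ft_torque": the same for the moment, N m; "finger_gap": finger opening in m; "grip_force": force on a finger pad.
Only numpy, scipy, OpenCV 4.12 (cv2) and the standard library are available. Lean on these libraries where they do the work, as an engineer would, in place of code of your own. Each camera call takes 0.05 s, during which the arm holds its last target. There are 200 camera calls.

## Working session

There is one attempt and no reset: what is moved stays moved. The work goes in short steps, Python scripts to look and compute and a tool call to move; the robot and the scene stay as the last step left them, time stands still between calls to the robot, and variables do not carry over. Pictures are saved under pics/ and viewed, at most 10 in all, crops included, and the job is handed in when it is done.

Besides the shell and the picture viewer there is one more tool, called after "Emit:" by a JSON object that holds its "name" and its "arguments", one argument or row to a line. apply_moves: Moves the arm, as the interface text tells. Its arguments: {"type":"object","properties":{"rows":{"type":"array"},"force":{"type":"number"}},"required":["rows"]}

```bash
mkdir -p pics; python3 - <<'E'
from workcell import env, imaging
import cv2,numpy as np
s=env.get_state();print({k:np.round(v,4).tolist() for k,v in s.items()})
a=[]
for n in("top","scene"):
    d=imaging.read_camera(n);cv2.imwrite(f"pics/{n}0.png",d["color"]);np.savez(f"{n}0.npz",**d);print(n,d["camera_matrix"].tolist(),np.round(d["view"],3).tolist())
E
```

```text
{'clock': 0.0, 'joint_pos': [1.1234, 0.314, 0.045, 1.3036, -0.0, 1.4312], 'qvel': [0.0009, 0.001, 0.0005, -0.0015, 0.0012, -0.0002], 'tau': [-0.0005, -48.0627, 29.8533, 0.0193, -0.0001, 0.0], 'tcp_pos': [0.174, 0.5475, 0.2304], 'orientation': [-0.0002, 0.1533, 0.9882, -0.0008], 'wrist_force': [0.0548, -0.8084, 0.6688], 'ft_torque': [0.0039, -0.0328, -0.0532], 'grip_force': 0.0, 'finger_gap': 0.0855}
top [[483.7032862515503, 0.0, 256.2004850440878], [0.0, 483.7032862515503, 175.2204116330096], [0.0, 0.0, 1.0]] [[0.081, -0.997, -0.006, 0.264], [-0.961, -0.076, -0.267, 0.527], [0.266, 0.028, -0.964, 1.136], [0.0, 0.0, 0.0, 1.0]]
scene [[415.73722150018074, 0.0, 258.47078461557317], [0.0, 415.73722150018074, 191.91533682303182], [0.0, 0.0, 1.0]] [[0.843, -0.537, 0.019, -0.265], [-0.215, -0.37, -0.904, 0.316], [0.493, 0.758, -0.427, 0.563], [0.0, 0.0, 0.0, 1.0]]
```

View pics/top0.png

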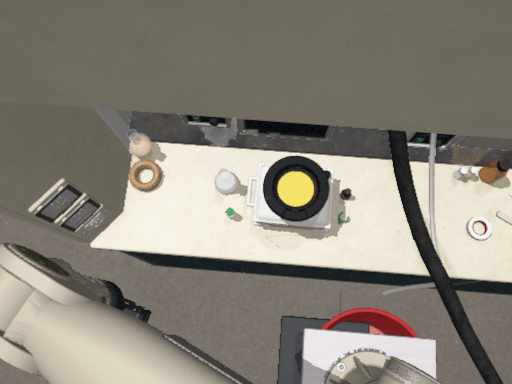

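View pics/scene0.png

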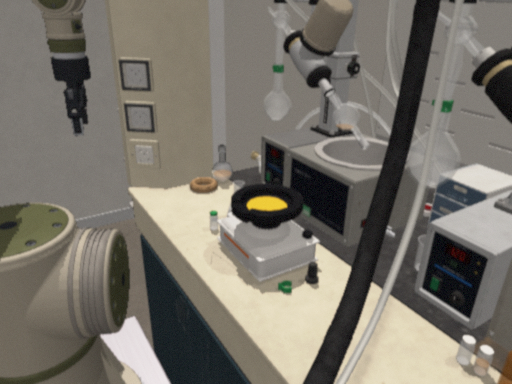

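The top view shows the funnel around pixel (296,188). The flask is at (227,181), the vial at (231,212), the stopper at (346,194) and the clip at (341,217). The scene view agrees with this. Next I measure the rim from the depth map.

```bash
cat > h.py <<'E'
import numpy as np,cv2
def pts(d):
    K,V,z=d["camera_matrix"],d["view"],d["z_map"].astype(float)
    v,u=np.indices(z.shape)
    c=np.stack([(u-K[0,2])/K[0,0]*z,(v-K[1,2])/K[1,1]*z,z],-1)
    return (c-V[:3,3])@V[:3,:3]
E
python3 - <<'E'
from h import *
for n in("top","scene"):
    d=np.load(n+"0.npz");P=pts(d);h=cv2.cvtColor(d["color"],cv2.COLOR_BGR2HSV)
    m=cv2.inRange(h,(20,120,120),(35,255,255))>0
    m&=(P[...,2]>.08)&(P[...,2]<.17)
    v,u=np.where(m); print(n,m.sum(),u.mean(),v.mean(),P[m].mean(0),np.median(P[m][:,2]),np.ptp(P[m],0))
    c=P[m].mean(0)[:2]
    b=(np.hypot(*(np.moveaxis(P[...,:2]-c,-1,0)))<.11)&(P[...,2]>.125)&(P[...,2]<.15)&(d["color"].max(-1)<90)
    Q=P[b];(x,y),r=cv2.minEnclosingCircle(Q[:,:2].astype(np.float32));print("rim",x,y,r,np.median(Q[:,2]))
    q=P[...,:2]-np.array([x,y]);R=np.hypot(q[...,0],q[...,1]);A=np.degrees(np.arctan2(q[...,1],q[...,0]))
    for a in range(-180,180,15):
        s=(R>.06)&(R<.076)&(A>=a)&(A<a+15)&(P[...,2]>.1)
        print(a,s.sum(),np.round(np.median(P[s][:,2])*1000,1) if s.any() else None,end="; ")
    print()
    t=(P[...,2]>.008)&(P[...,2]<.15)&(abs(P[...,0]-x)<.25)&(abs(P[...,1]-y)<.3)
    k,l,st,ce=cv2.connectedComponentsWithStats(t.astype(np.uint8))
    for i in range(1,k):
        if st[i,4]>15:
            S=P[l==i];print(ce[i].round(),st[i,4],S.min(0).round(3),S.max(0).round(3))
E
```

```text
top 1053 295.15669515669515 188.3656220322887 [0.46628523 0.20943107 0.11962967] 0.11964193912734408 [0.08786412 0.08670107 0.01548767]
rim 0.46474960446357727 0.20857959985733032 0.07811635732650757 0.13711237725345843
-180 56 132.7; -165 61 133.6; -150 54 138.1; -135 52 137.9; -120 51 137.5; -105 50 137.6; -90 53 137.7; -75 47 137.5; -60 50 137.7; -45 48 137.8; -30 47 138.3; -15 47 138.0; 0 45 138.4; 15 49 137.6; 30 49 138.4; 45 47 138.6; 60 48 137.2; 75 52 137.7; 90 50 138.0; 105 52 138.0; 120 53 138.0; 135 54 137.9; 150 60 134.3; 165 58 132.3; 
[207. 121.] 490 [0.639 0.387 0.009] [0.668 0.508 0.085]
[285. 129.] 1460 [0.627 0.119 0.008] [0.636 0.368 0.122]
[411. 136.] 97 [ 0.631 -0.091  0.015] [ 0.654 -0.067  0.121]
[292. 194.] 5314 [0.387 0.111 0.008] [0.543 0.326 0.144]
[226. 181.] 480 [0.466 0.356 0.008] [0.527 0.417 0.103]
[409. 200.] 819 [ 0.384 -0.091  0.043] [ 0.521 -0.017  0.15 ]
[346. 193.] 77 [0.478 0.064 0.009] [0.5   0.084 0.047]
[230. 213.] 77 [0.402 0.355 0.008] [0.422 0.379 0.05 ]
[342. 219.] 36 [0.412 0.064 0.008] [0.441 0.089 0.017]
scene 485 266.1154639175258 203.32577319587628 [0.46796982 0.2144109  0.1230039 ] 0.12147852167208292 [0.10442794 0.10468463 0.02193432]
rim 0.46603214740753174 0.21002139151096344 0.0796213299036026 0.1371528134254248
-180 62 133.0; -165 52 133.6; -150 57 139.2; -135 52 138.8; -120 66 138.8; -105 53 139.0; -90 40 139.3; -75 36 139.6; -60 28 139.7; -45 28 139.6; -30 26 139.9; -15 24 139.9; 0 25 139.8; 15 23 139.7; 30 22 139.4; 45 24 139.7; 60 23 139.8; 75 25 139.5; 90 22 139.5; 105 24 139.7; 120 26 139.7; 135 25 139.8; 150 49 135.1; 165 43 133.8; 
[296. 223.] 13650 [ 0.387 -0.09   0.008] [0.702 0.51  0.15 ]
[425. 261.] 1005 [ 0.631 -0.09   0.009] [ 0.715 -0.     0.15 ]
[285. 285.] 89 [0.413 0.062 0.008] [0.443 0.09  0.015]
```

The pad shows as a patch about 6 mm low, spanning roughly 153° to 205° on the -x side. The rim centre is about (0.465, 0.209). I close the fingers and move above the rim at about 135°.

Emit:
{"name": "apply_moves", "arguments": {
  "rows": [
    {"xyz": [-316,-201,40],"turn": [0,0,-0.308],"grip": 0},
    {"xyz": [-316,-201,40],"turn": [0,0,-0.308],"grip": 0},
    {"xyz": [-316,-201,40],"turn": [0,0,-0.308],"grip": 0},
    {"xyz": [-316,-201,40],"turn": [0,0,-0.308],"grip": 0},
    {"xyz": [-316,-201,40],"turn": [0,0,-0.308],"grip": 0},
    {"xyz": [-316,-201,40],"turn": [0,0,-0.308],"grip": 0},
    {"xyz": [-316,-201,40],"turn": [0,0,-0.308],"grip": 0},
    {"xyz": [-316,-201,40],"turn": [0,0,-0.308],"grip": 0},
    {"xyz": [-316,-201,40],"turn": [0,0,-0.308],"grip": 0},
    {"xyz": [-316,-201,40],"turn": [0,0,-0.308],"grip": 0},
    {"xyz": [-316,-201,40],"turn": [0,0,-0.308],"grip": 0},
    {"xyz": [-316,-201,40],"turn": [0,0,-0.308],"grip": 0}
  ]
}}

```text
clock: 1.1
tcp_pos: [0.4142, 0.2604, 0.191]
orientation: [-0.001, 0.001, 1.0, 0.0]
wrist_force: [-0.7, -0.7, -0.5]
finger_gap: -0.0002
grip_force: 0.0
```

```bash
python3 - <<'E'
from workcell import env, imaging
from h import *
d=np.load("top0.npz");P=pts(d);c=np.array([.4655,.209])
q=P[...,:2]-c;R=np.hypot(q[...,0],q[...,1]);A=np.degrees(np.arctan2(q[...,1],q[...,0]))%360
for a in range(140,222,4):
    s=(R>.062)&(R<.075)&(A>=a)&(A<a+4)&(P[...,2]>.1);print(a,np.round(np.median(P[s][:,2])*1000,1),end="; ")
s=env.get_state();print({k:np.round(s[k],4).tolist() for k in("clock","tcp_pos","orientation","wrist_force","joint_pos","finger_gap")})
d=imaging.read_camera("wrist");cv2.imwrite("pics/w1.png",d["color"])
E
```

```text
140 137.4; 144 137.8; 148 138.7; 152 135.2; 156 134.2; 160 132.0; 164 131.8; 168 132.8; 172 132.5; 176 132.6; 180 132.6; 184 130.5; 188 133.2; 192 133.0; 196 132.6; 200 132.9; 204 137.2; 208 138.1; 212 137.7; 216 138.4; 220 138.2; {'clock': 1.1, 'tcp_pos': [0.4142, 0.2604, 0.191], 'orientation': [-0.0006, 0.0007, 1.0, 0.0001], 'wrist_force': [-0.7178, -0.7484, -0.5261], 'joint_pos': [0.3967, 0.1659, -0.2458, 1.1603, 0.0006, 0.3981], 'finger_gap': -0.0002}
```

View pics/w1.png

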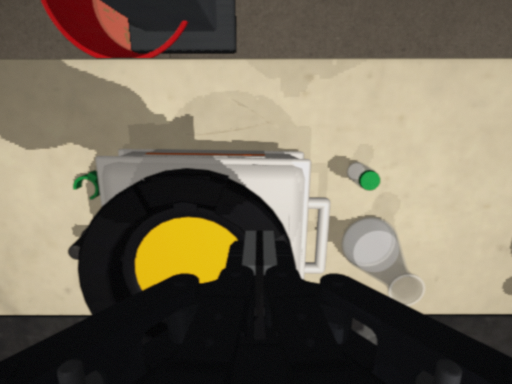

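The wrist view shows the shut fingertip over the rim near (262,270), with the notch at the top of the ring, near (190,180). Its centre is about 179°. I descend gently.

Emit:
{"name": "apply_moves", "arguments": {
  "rows": [
    {"xyz": [0,0,30],"turn": [0,0,0],"grip": 0},
    {"xyz": [0,0,46],"turn": [0,0,0],"grip": 0},
    {"xyz": [0,0,48],"turn": [0,0,0],"grip": 0},
    {"xyz": [0,0,50],"turn": [0,0,0],"grip": 0},
    {"xyz": [0,0,51],"turn": [0,0,0],"grip": 0},
    {"xyz": [0,0,52],"turn": [0,0,0],"grip": 0},
    {"xyz": [0,0,53],"turn": [0,0,0],"grip": 0},
    {"xyz": [0,0,53],"turn": [0,0,0],"grip": 0}
  ]
}}

```text
clock: 1.82
tcp_pos: [0.4149, 0.2611, 0.139]
orientation: [0.001, -0.0, 1.0, 0.0]
wrist_force: [0.9, -0.4, -0.4]
finger_gap: -0.0005
grip_force: 0.0
```

Emit:
{"name": "apply_moves", "arguments": {
  "rows": [
    {"xyz": [0,0,0.5],"turn": [0,0,0],"grip": 0},
    {"xyz": [0,0,1],"turn": [0,0,0],"grip": 0},
    {"xyz": [0,0,1.5],"turn": [0,0,0],"grip": 0},
    {"xyz": [0,0,2],"turn": [0,0,0],"grip": 0},
    {"xyz": [0,0,2],"turn": [0,0,0],"grip": 0}
  ]
}}

```text
clock: 2.23
tcp_pos: [0.4149, 0.2609, 0.138]
orientation: [0.001, -0.0, 1.0, 0.0]
wrist_force: [-2.8, -0.7, 10.1]
finger_gap: 0.0002
grip_force: 5.4
```

The finger is on the rim with 10 N. I ease off a little, hold, then slide along the rim.

Emit:
{"name": "apply_moves", "arguments": {
  "rows": [
    {"xyz": [0,0,-0.4],"turn": [0,0,0],"grip": 0},
    {"xyz": [0,0,-0.4],"turn": [0,0,0],"grip": 0},
    {"xyz": [0,0,-0.4],"turn": [0,0,0],"grip": 0},
    {"xyz": [0,0,-0.4],"turn": [0,0,0],"grip": 0},
    {"xyz": [0,0,-0.4],"turn": [0,0,0],"grip": 0},
    {"xyz": [0,0,-0.4],"turn": [0,0,0],"grip": 0},
    {"xyz": [3,-4,-0.4],"turn": [0,0,0],"grip": 0},
    {"xyz": [6,-7.5,-0.4],"turn": [0,0,0],"grip": 0},
    {"xyz": [9,-11,-0.4],"turn": [0,0,0],"grip": 0},
    {"xyz": [11.5,-15,-0.4],"turn": [0,0,0],"grip": 0}
  ]
}}

```text
clock: 3.07
tcp_pos: [0.4045, 0.2465, 0.138]
orientation: [0.002, -0.0, 1.0, 0.001]
wrist_force: [1.4, 2.9, 5.6]
finger_gap: 0.0001
grip_force: 2.8
```

Emit:
{"name": "apply_moves", "arguments": {
  "rows": [
    {"xyz": [2,-4,0],"turn": [0,0,0],"grip": 0},
    {"xyz": [4,-8,0],"turn": [0,0,0],"grip": 0},
    {"xyz": [5.5,-12,0],"turn": [0,0,0],"grip": 0},
    {"xyz": [7,-17,0],"turn": [0,0,0],"grip": 0},
    {"xyz": [7,-17,0],"turn": [0,0,0],"grip": 0}
  ]
}}

```text
clock: 3.48
tcp_pos: [0.3957, 0.2279, 0.1369]
orientation: [0.0, 0.0, 1.0, -0.0]
wrist_force: [-0.1, -0.3, 0.8]
finger_gap: 0.0001
grip_force: 0.0
```

Emit:
{"name": "apply_moves", "arguments": {
  "rows": [
    {"xyz": [1,-4,0],"turn": [0,0,0],"grip": 0},
    {"xyz": [2,-8,0],"turn": [0,0,0],"grip": 0},
    {"xyz": [2.5,-13,0],"turn": [0,0,0],"grip": 0},
    {"xyz": [2.5,-18,0],"turn": [0,0,0],"grip": 0},
    {"xyz": [2.5,-18,0],"turn": [0,0,0],"grip": 0},
    {"xyz": [2.5,-18,0],"turn": [0,0,0],"grip": 0}
  ]
}}

```text
clock: 3.98
tcp_pos: [0.3935, 0.2103, 0.1366]
orientation: [-0.0, 0.0, 1.0, 0.0]
wrist_force: [0.2, 0.3, 0.8]
finger_gap: -0.0001
grip_force: 0.0
```

The finger has dropped into the notch and the force has gone to zero. I press down.

Emit:
{"name": "apply_moves", "arguments": {
  "rows": [
    {"xyz": [0,0,2],"turn": [0,0,0],"grip": 0},
    {"xyz": [0,0,4],"turn": [0,0,0],"grip": 0},
    {"xyz": [0,0,5.5],"turn": [0,0,0],"grip": 0},
    {"xyz": [0,0,7],"turn": [0,0,0],"grip": 0},
    {"xyz": [0,0,8.5],"turn": [0,0,0],"grip": 0},
    {"xyz": [0,0,10],"turn": [0,0,0],"grip": 0},
    {"xyz": [0,0,10.5],"turn": [0,0,0],"grip": 0},
    {"xyz": [0,0,10.5],"turn": [0,0,0],"grip": 0},
    {"xyz": [0,0,10.5],"turn": [0,0,0],"grip": 0}
  ]
}}

```text
clock: 4.73
tcp_pos: [0.3936, 0.2109, 0.1265]
orientation: [0.0, -0.0, 1.0, 0.0]
wrist_force: [-0.7, 0.5, 5.1]
finger_gap: -0.0002
grip_force: 2.5
```

```bash
python3 - <<'E'
from workcell import imaging
import cv2
cv2.imwrite("pics/s2.png",imaging.read_camera("scene")["color"])
E
```

```text
(no output)
```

View pics/s2.png

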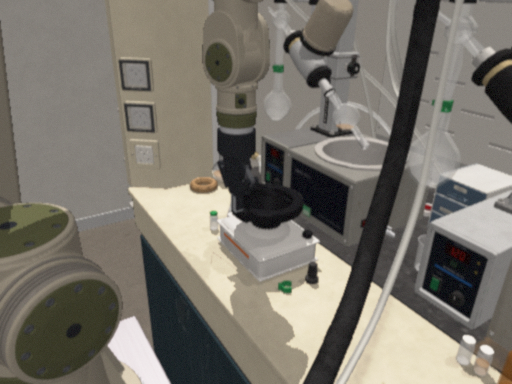

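The yellow disc is no longer seen at (267,204), so the lid is free. The force is 5 N, so the pad is fully pressed. I hold for a moment, then lift and back away from the can.

Emit:
{"name": "apply_moves", "arguments": {
  "rows": [
    {"xyz": [0,0,0],"turn": [0,0,0],"grip": 0},
    {"xyz": [0,0,0],"turn": [0,0,0],"grip": 0},
    {"xyz": [0,0,0],"turn": [0,0,0],"grip": 0},
    {"xyz": [0,0,0],"turn": [0,0,0],"grip": 0},
    {"xyz": [0,0,0],"turn": [0,0,0],"grip": 0},
    {"xyz": [0,0,0],"turn": [0,0,0],"grip": 0},
    {"xyz": [0,0,-4],"turn": [0,0,0],"grip": 0},
    {"xyz": [0,0,-10],"turn": [0,0,0],"grip": 0},
    {"xyz": [2,0,-18],"turn": [0,0,0],"grip": 0},
    {"xyz": [10,0,-35],"turn": [0,0,0],"grip": 0},
    {"xyz": [20,0,-55],"turn": [0,0,0],"grip": 0},
    {"xyz": [30,0,-75],"turn": [0,0,0],"grip": 0}
  ]
}}

```text
clock: 5.78
tcp_pos: [0.3625, 0.2105, 0.202]
orientation: [-0.001, 0.0, 1.0, -0.0]
wrist_force: [-0.2, -0.5, -0.0]
finger_gap: 0.0001
grip_force: 0.0
```

Emit:
{"name": "apply_moves", "arguments": {
  "rows": [
    {"xyz": [10,40,-20],"turn": [0,0,0],"grip": 0},
    {"xyz": [20,75,-20],"turn": [0,0,0],"grip": 0},
    {"xyz": [20,110,-20],"turn": [0,0,0],"grip": 0},
    {"xyz": [20,150,-20],"turn": [0,0,0],"grip": 0},
    {"xyz": [20,150,-20],"turn": [0,0,0],"grip": 0},
    {"xyz": [20,150,-20],"turn": [0,0,0],"grip": 0},
    {"xyz": [20,150,-20],"turn": [0,0,0],"grip": 0},
    {"xyz": [20,150,-20],"turn": [0,0,0],"grip": 0},
    {"xyz": [20,150,-20],"turn": [0,0,0],"grip": 0},
    {"xyz": [20,150,-20],"turn": [0,0,0],"grip": 0},
    {"xyz": [20,150,-20],"turn": [0,0,0],"grip": 0},
    {"xyz": [20,150,-20],"turn": [0,0,0],"grip": 0}
  ]
}}

```text
clock: 6.78
tcp_pos: [0.3437, 0.3602, 0.2214]
orientation: [0.0, 0.0, 1.0, 0.0]
wrist_force: [-0.6, 0.4, -0.4]
finger_gap: 0.0003
grip_force: 0.0
```

```bash
python3 - <<'E'
from workcell import env,imaging
from h import *
im=[]
for n in("top","scene"):
    d=imaging.read_camera(n);im.append(d["color"][100:300,150:400])
    P=pts(d);h=cv2.cvtColor(d["color"],cv2.COLOR_BGR2HSV)
    m=(cv2.inRange(h,(18,100,60),(38,255,255))>0)&(P[...,2]>.1)&(abs(P[...,0]-.5)<.1)&(abs(P[...,1]-.21)<.1)
    if m.any():
        S=P[m];nv=np.linalg.svd(S-S.mean(0),full_matrices=False)[2][2];print(n,m.sum(),S.min(0),S.max(0),"tilt",np.arccos(abs(nv[2])))
    q=P[...,:2]-[.4655,.209];R=np.hypot(q[...,0],q[...,1]);A=np.degrees(np.arctan2(q[...,1],q[...,0]))%360
    s=(R>.062)&(R<.075)&(A>165)&(A<195)&(P[...,2]>.1);print("pad",np.median(P[s][:,2]))
print(env.get_state()["wrist_force"])
cv2.imwrite("pics/f.png",cv2.resize(np.hstack(im),None,fx=1.6,fy=1.6))
E
```

```text
pad 0.13202545783853
scene 12 [0.49975308 0.1943696  0.12777304] [0.51461024 0.24702905 0.20645374] tilt 1.399435756220609
pad 0.132869810662881
[-0.27549903 -0.69877183  0.08748147]
```

View pics/f.png

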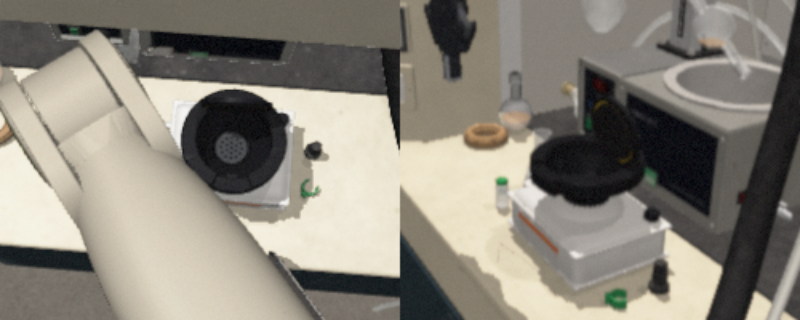

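The lid stands nearly upright at (610,130) in the right-hand crop, with a measured tilt of 1.40 rad. The pad is back up at 132 mm, and the stopper, clip and vial look unmoved. The arm touches nothing.

```bash
python3 -c "
from workcell import ticket
print(ticket.hand_in())"
```

```text
the job is handed in; nothing more can be done
None
```

The job is handed in with no verdict returned: the lid measured open at about 1.40 rad, the press pad is back up, the arm is clear, and the stopper, clip and vial look unmoved; I did not re-measure the bystanders, and the arm mostly hid the flask in the last picture.

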